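Refit the selector lever on a tiller gearbox

TASK

Fit the steel selector lever with the splined hole back onto the splined selector shaft standing up from the gearbox, its one wide groove over the shaft's one wide tooth, and slide it down fully home on the shaft's collar, gently, feeling for the splines rather than forcing it. Then swing the lever over towards the gearbox's round input flange until the shaft comes up against its stop, without straining it, and leave it there, let go. Leave the other things on the bench where they are.

Things in the scene. Friction and masses are not known exactly. Their poses are not given: they have to be found in the camera images.
- lever: the selector lever (loose, dark steel, 0.3 to 0.45 kg), lying flat on the bench, hole upright. Origin on the hole's axis at the flat underside, z up, x along the lever to its eye. Hexagonal boss 34 mm high, 46 mm across flats, two of the flats facing its +y and -y. A flat web 10 mm thick, 22 to 30 mm wide, runs from the boss along +x, flush with the underside.
- lever_boss (a point): centre of the lever's boss, on the hole's axis, 17 mm above the underside (half-way up). The hole goes right through: 6 grooves every 60 deg, 8.4 mm wide, but the one at the lever's +x (towards the eye) 12.4 mm; 27.6 mm across the lands, 34 mm and more across the grooves.
- lever_eye (a point): centre of the small eye at the lever's far end (ring 30 mm across, 10 mm thick), 110 mm along the lever's own +x from the hole's axis, 5 mm above the underside
- shaft_seat (a point): on the axis of the upright steel selector shaft, on the top of its collar (44 mm across), 118 mm above the bench; axes as the gearbox's (it does not turn with the shaft). Splines from 0 to 38 mm above this point: 26 mm core, 32 mm over 6 teeth every 60 deg, 6 mm wide, one of them 10 mm. When the lever is home its underside is on the collar: lever_boss 17 mm above this point.
- shaft_end (a point): top end of the shaft, on the axis, 47 mm above shaft_seat. The last 9 mm are a smooth cone, 17 mm across at the top, 26 mm at its foot, that leads the lever's hole to the centre; the tooth ends begin at its foot. The lever has 0.8 mm of play all round and 1.2 mm at each tooth flank: it goes on only within about 4 deg of the shaft's direction, else its lands stand on the tooth ends.
- gearbox: the gearbox, grey case, aluminium cover, bolted down: 138 mm along its x, 178 mm along its y, cover top 110 mm (bolts 114 mm) above the bench. Origin on the bench under the shaft's axis, z up. A round input flange (84 mm across) with a stub shaft is on its +y end and reaches to y = 135 mm. Angle A below: direction in its x-y plane, 0 along its -x, growing clockwise seen from above (towards +y, the flange).
- plain_boss (a point): a second loose lever, not wanted: shorter (88 mm), round boss 42 mm across and 30 mm high with a plain round 22 mm hole. The point is the boss centre, half-way up. Leave alone
- spanner: open spanner lying on the bench, 190 mm long. Leave alone
- driver: screwdriver lying on the bench, 200 mm long. Leave alone
- bearing_mid (a point): ball bearing lying flat on the bench, 52 mm across, 15 mm high; its centre. Leave alone
- grease: can, 72 mm across, 85 mm high. Leave alone
- spacer_mid (a point): steel spacer ring standing on the bench, 38 mm across, 20 mm high; its centre. Leave alone
- shaft_turning (a point): foot of the selector shaft, on its axis, 8 mm below shaft_seat. The shaft's wide tooth stands at an angle A (see gearbox) that is not measured, from -0.5 to +0.1 rad at the start: find it by feel or eye. Its stops are at A = -0.6 and +0.6 rad, the latter towards the flange. 0.3 N m turns it, over 2 N m strains its stop; it stays where left; a fitted lever takes it along with up to 4 deg of play.
Mind the look-alikes: they are no part of the job. What is shaped like the lever but brown or red is not meant.

How it is judged:
On the way, in this order (a step that is already met when the one before it is completed fails the run):
1. the lever is fully home on the shaft's collar, wide groove on wide tooth (z of lever_boss in the frame of shaft_seat below 0.019 m and horizontal distance between lever_boss and shaft_seat below 0.003 m), for 0.2 s.
2. the lever, still home, has turned the shaft to its stop towards the input flange (z of lever_boss in the frame of shaft_seat below 0.0195 m and y of lever_eye in the frame of gearbox above 0.058 m and x of lever_eye in the frame of gearbox below -0.05 m), for 0.2 s.
At the end, for the whole second after the job is handed in: The selector lever sits on the shaft's collar (within 2 mm of home; only possible wide groove on wide tooth), swung until its eye is within about 4 deg of the shaft's stop on the input flange's side (eye more than 58 mm towards the flange from the shaft's axis), released and at rest (all of step 1 and y of lever_eye in the frame of gearbox above 0.058 m and x of lever_eye in the frame of gearbox below -0.05 m and linear speed of lever below 0.01 m/s); the robot touches nothing.
It fails at once if the lever forced onto the splines: pressed or struck against the shaft or gearbox with more than 40 N before it is home (contact force between lever and gearbox above 40 N and not (z of lever_boss in the frame of shaft_seat below 0.019 m)).
It fails at once if the lever strained against the shaft (collar or stop) with more than 150 N once home (about 2 N m of turning load) (contact force between lever and gearbox above 150 N).
It fails at once if another thing on the bench moved by more than 30 mm (distance of any of plain_boss, spanner, driver, bearing_mid, spacer_mid, grease from where it was at the start of the episode above 0.03 m).
It also fails if it takes over 67 s, if anything falls off the work surface, if the arm or the gripper's body presses on something with over 40 N, if the wrist force passes 120 N, or if a joint passes its speed limit or range.

ROBOT

A 6-joint arm with a two-finger parallel gripper is mounted at the origin on the work surface. World frame = base frame: x ahead of the robot, y to its left, z up, the work surface at z = 0. Lengths are in m, angles in rad, forces in N, time in s.
With the tool pointing down it reaches from about 0.3 to 0.875 m from the base axis. Payload 6.4 kg.
Tool frame: the origin (TCP) lies between the finger pads; the fingertips stand ctrl.tip_extent ahead of it and the grasp point (between the pads) is the TCP (ctrl.tip_extent is the distance from the TCP to the fingertips, in m); z points along the fingers, y is the line along which they close (so a half turn about z gives the same grasp; the last joint's range is limited). The gripper opens to 85 mm and grips with 20 to 120 N. Pads are 22 mm wide; open, the fingers measure 114 mm over their backs; the gripper's body (76 mm by 85 mm) begins 54 mm behind the grasp point. The pads swing forward as they close: fully open they stand 13 mm farther back than shut.
Start: joints at [0.953, 0.181, 1.607, -0, 1.354, -0.206], TCP at [0.23, 0.527, 0.225] pointing down, gripper open.
Joint ranges: [-2.99, 2.99], [-0.89, 2.07], [0.3, 2.58], [-1.14, 4.28], [0, 2.63], [-3.12, 3.12]. Speed limits (rad/s): [2.57, 2.57, 3.01, 3.14, 3.14, 3.14].

INTERFACE

Orientations are given as a unit quaternion [w, x, y, z].
In Python, from bench import ctrl gives the robot as it stands.
- The arm moves only by the tool send_rows, never from a script. Its arguments are lists of equal length, an entry for each row: "dr": the turn, a rotation vector about the tool's x, y, z in units of 6 degrees (1.0 is 6 degrees), a list of three; "xyz": the shift along the tool's x, y, z in cm, a list of three; "jaw": the opening in per cent of the stroke, from 0 (shut) to 100 (fully open). In form: {"dr": [[wx, wy, wz], ...], "xyz": [[dx, dy, dz], ...], "jaw": [jaw, ...]}. A call has exactly 8 rows; each row is the pose to reach, as a shift and turn from the pose commanded when the call began, along the tool's axes at that moment; what a row does not reach only later rows make up. A row lasts 1/8 s, in which the tool goes at most 62.5 mm and 10.7 degrees, less where a joint would pass 70% of its speed; a pose out of reach is approached as far as the arm can. A call with a gripper value outside its range is refused whole. The fingers move at their own pace and stop on an object; the grip force is fixed at half the most. Time passes only in rows, so rows that repeat a pose let the fingers close, or fill a call up. It gives the time, the measured TCP pose, the force, the opening and the grip force at its end, in the units of the state.
- ctrl.get_obs(): the state, without advancing time (a new reading comes with each control period).
- ctrl.camera(name): name is "side" or "top" or "wrist"; returns the picture (384x512x3 uint8, red, green, blue); there is no depth.
- ctrl.calibration(name): a dict with "camera_matrix" (3x3 intrinsics, pixels), "D" ([k1, k2, p1, p2, k3] as OpenCV has them; the pictures are not rectified), "world_from_camera" (4x4, takes a point from camera to world coordinates). Camera axes: x right, y up, looking along -z (the intrinsics and any distortion apply to the point x, -y, -z); pixel columns grow to the right and rows downward; lengths in m; the calibration is good to about 2 mm. A picture is of the moment at which its call begins: read the wrist's pose just before it. calibration takes no time and is no camera call; for the wrist camera it gives the pose at the moment of the call.
- ctrl.hand_in(): hands the job in; it is judged then, once.
The state is a dict: "time_s": time; "q": joint angles; "dq": joint speeds; "joint_efforts": joint torques, N m; "eef_pos": TCP position; "eef_rot": TCP orientation; "wrist_force": force on the tool from outside, world axes, zero at the start; "torque": the same for the moment, N m; "opening": opening from 0.0 (shut) to 1.0 (fully open); "grasp_force": force on a finger pad.
Only numpy, scipy, OpenCV 4.12 (cv2) and the standard library are available. Lean on these libraries where they do the work, as an engineer would, in place of code of your own. Each camera call takes 0.05 s, during which the arm holds its last target. There are 200 camera calls.

## Working session

There is one attempt and no reset: what is moved stays moved. The work goes in short steps, Python scripts to look and compute and a tool call to move; the robot and the scene stay as the last step left them, time stands still between calls to the robot, and variables do not carry over. Pictures are saved under pics/ and viewed, at most 10 in all, crops included, and the job is handed in when it is done.

Besides the shell and the picture viewer there is one more tool, called after "Request:" in YAML: its name, and indented under it one key for each argument. send_rows: Moves the arm, as the interface text tells. Its arguments: {"type":"object","properties":{"dr":{"type":"array","items":{"type":"array","items":{"type":"number"}}},"xyz":{"type":"array","items":{"type":"array","items":{"type":"number"}}},"jaw":{"type":"array","items":{"type":"number"}}},"required":["dr","xyz","jaw"]}

```bash
mkdir -p pics; ls; python3 - <<'E'
from bench import ctrl
import cv2,numpy as np
for n in("top","side"):
    im=ctrl.camera(n); cv2.imwrite(f"pics/{n}0.png",im[:,:,::-1])
    c=ctrl.calibration(n); print(n,c["camera_matrix"],c["D"],np.round(c["world_from_camera"],3))
o=ctrl.get_obs(); print(o["time_s"],o["eef_pos"],o["eef_rot"],ctrl.tip_extent)
a=cv2.imread("pics/top0.png");b=cv2.imread("pics/side0.png")
cv2.imwrite("pics/top0b.png",cv2.resize(a,(800,600),interpolation=cv2.INTER_CUBIC))
cv2.imwrite("pics/side0b.png",cv2.resize(b,(800,600),interpolation=cv2.INTER_CUBIC))
E
```

```text
pics
top [[350.00073529   0.         257.49851318]
 [  0.         350.00073529 192.34488056]
 [  0.           0.           1.        ]] [-0.01809363  0.          0.          0.          0.        ] [[-0.027  0.981 -0.192  0.247]
 [-0.999 -0.031 -0.019 -0.098]
 [-0.024  0.191  0.981  1.212]
 [ 0.     0.     0.     1.   ]]
side [[478.70797443   0.         250.08557445]
 [  0.         478.70797443 190.51867301]
 [  0.           0.           1.        ]] [0.02829651 0.         0.         0.         0.        ] [[ 0.808  0.41  -0.423 -0.079]
 [-0.59   0.565 -0.578 -0.818]
 [ 0.002  0.716  0.698  1.025]
 [ 0.     0.     0.     1.   ]]
0.1 [0.22984765 0.52653615 0.22378299] [-3.06423906e-04  2.04471407e-01  9.78872240e-01 -6.97824807e-04] 0.019
```

View pics/top0b.png

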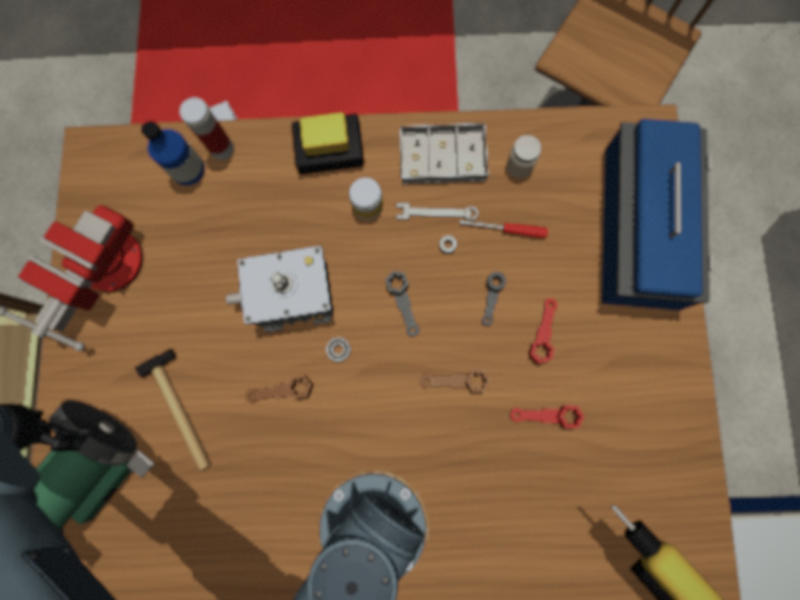

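View pics/side0b.png

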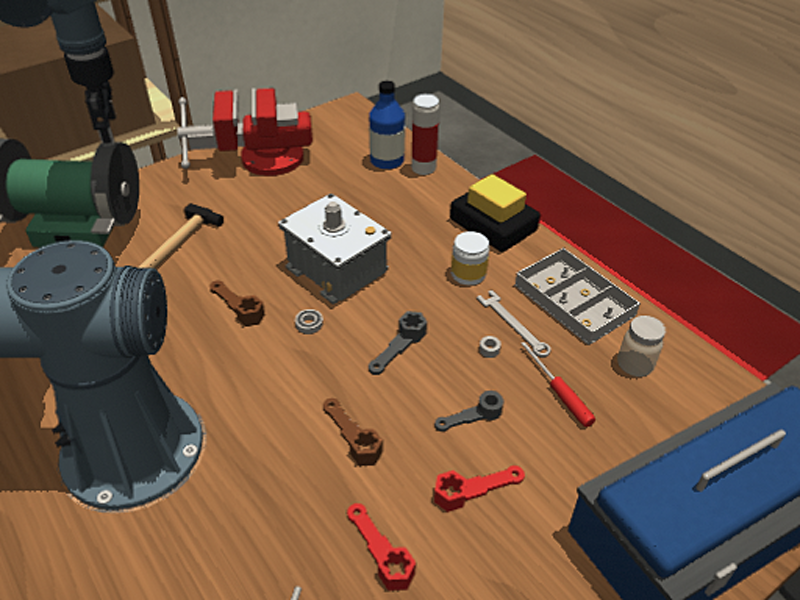

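The top view shows two dark-steel candidates: one at about (397,283)-(412,330) and one at (496,282)-(488,320). The red and brown ones are out. I'll confirm in an enlarged crop and triangulate.

```bash
cat > h.py <<'E'
from bench import ctrl
import cv2,numpy as np
from scipy.spatial.transform import Rotation as R
def cam(n):
    c=ctrl.calibration(n); return np.array(c["camera_matrix"]),np.array(c["D"],float),np.array(c["world_from_camera"])
def ray(c,p):
    K,D,T=c; u=cv2.undistortPoints(np.array([[p]],float),K,D)[0,0]
    d=T[:3,:3]@np.array([u[0],-u[1],-1]); return T[:3,3],d/np.linalg.norm(d)
def plane(c,p,z):
    o,d=ray(c,p); return o+d*(z-o[2])/d[2]
def proj(c,X):
    K,D,T=c; x=T[:3,:3].T@(np.array(X)-T[:3,3]); x=x*[1,-1,-1]
    return cv2.projectPoints(x[None],np.zeros(3),np.zeros(3),K,D)[0][0,0]
def tri(r):
    A=np.zeros((3,3));b=np.zeros(3)
    for o,d in r:
        P=np.eye(3)-np.outer(d,d);A+=P;b+=P@o
    X=np.linalg.solve(A,b); return X,[np.linalg.norm((np.eye(3)-np.outer(d,d))@(X-o))for o,d in r]
E
python3 - <<'E'
from h import *
a=cv2.imread("pics/top0.png");b=cv2.imread("pics/side0.png")
t,s=cam("top"),cam("side")
k=.64
f=lambda n,p,q:print(n,*[np.round(v,4) for v in tri([ray(t,np.array(p)*k),ray(s,np.array(q)*k)])])
f("shafttop",(279,279),(333,205))
f("boss top",(397,282),(411,323)); f("eye",(413,331),(377,367))
f("plain boss",(496,281),(490,401))
A=cv2.resize(a[165:225,235:335],None,fx=4,fy=4,interpolation=cv2.INTER_CUBIC)
A2=cv2.resize(a[150:215,140:220],(400,325),interpolation=cv2.INTER_CUBIC)
B=cv2.resize(b[190:285,225:330],(400,362),interpolation=cv2.INTER_CUBIC)
B2=cv2.resize(b[115:185,170:255],(400,329),interpolation=cv2.INTER_CUBIC)
out=np.zeros((600,800,3),np.uint8); out[:240,:400]=A; out[240:565,:400]=A2; 
out[:270,400:]=B[:270]; out[271:600,400:]=B2
cv2.imwrite("pics/crop1.png",out)
E
```

```text
shafttop [0.5046 0.1662 0.1596] [0.0007 0.0007]
boss top [ 0.5214 -0.0638  0.0206] [0.0011 0.0011]
eye [ 0.4158 -0.0976 -0.0011] [0.002 0.002]
plain boss [ 0.5184 -0.2853  0.0189] [0.0004 0.0004]
```

View pics/crop1.png

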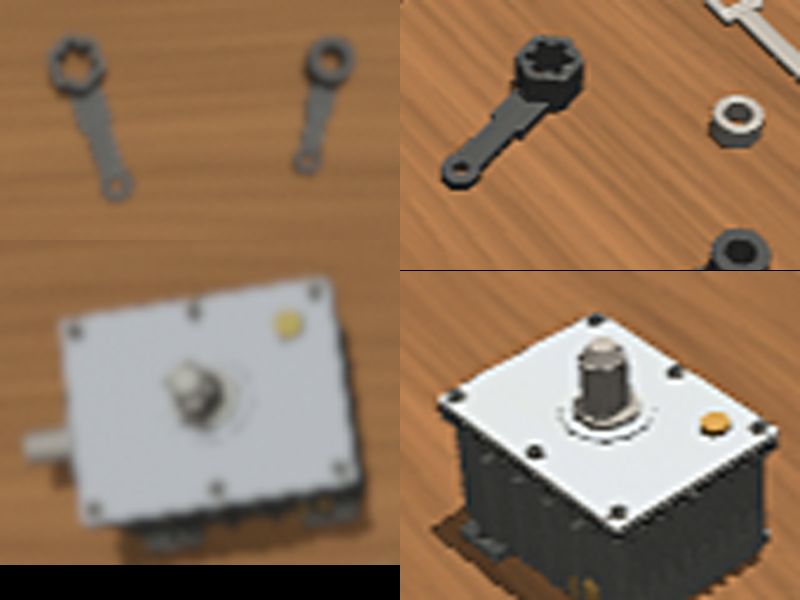

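The crop shows two dark levers. The left one (top picture 397,283) has a hexagonal boss and splined hole and is the longer, so it is the lever meant. The right one (496,282) has a round boss with a plain hole, so it is the look-alike. Next I'll work out the gearbox yaw and the wrist-camera offset.

```bash
python3 - <<'E'
from h import *
t,s=cam("top"),cam("side")
o=ctrl.get_obs();Rt=R.from_quat(np.roll(o["eef_rot"],-1)).as_matrix();p=np.array(o["eef_pos"])
K,D,T=cam("wrist");print(K[0,0],D,"cam pos in tool",np.round(Rt.T@(T[:3,3]-p),4),"view dir tool",np.round(Rt.T@-T[:3,2],3),"up",np.round(Rt.T@T[:3,1],3))
# cover corner bolts, crop A2 (scale 5, org 140,150, row offset 240)
b={n:plane(t,((x)/5+140,(y-240)/5+150),.112) for n,x,y in[("tl",75,331),("tr",316,292),("br",341,468),("bl",94,511)]}
for n in b:print(n,np.round(b[n],4))
yv=(b["tl"]-b["tr"])+(b["bl"]-b["br"]);print("gearbox yaw deg",np.degrees(np.arctan2(-yv[0],yv[1])), )
xv=(b["tl"]-b["bl"])+(b["tr"]-b["br"]);print(np.degrees(np.arctan2(xv[1],xv[0])),np.linalg.norm(yv)/2,np.linalg.norm(xv)/2)
def todelta(P): print(np.round(Rt.T@(np.array(P)-p)*100,2))
todelta([.42,.13,.25]);todelta([.50,-.07,.25])
E
```

```text
292.07193448404126 [-0.04625664  0.          0.          0.          0.        ] cam pos in tool [ 0.0753 -0.0004 -0.1493] view dir tool [-0.298  0.001  0.954] up [ 0.954 -0.001  0.298]
tl [0.553  0.2568 0.112 ]
tr [0.5741 0.0982 0.112 ]
br [0.4563 0.0817 0.112 ]
bl [0.4331 0.2409 0.112 ]
gearbox yaw deg 7.922351605693382
7.774240758525434 0.16043681749215968 0.11998013123580573
[-33.3  -28.73  -2.59]
[-48.64 -43.86  -2.57]
```

Request:
send_rows:
  dr:
    - [0,0,-0.9]
    - [0,0,-1.8]
    - [0,0,-2.7]
    - [0,0,-3.6]
    - [0,0,-4.5]
    - [0,0,-5.4]
    - [0,0,-6.3]
    - [0,0,-7]
  xyz:
    - [-4,-2,-1]
    - [-10,-5,-2.5]
    - [-16,-8.5,-2.5]
    - [-22,-12,-2.5]
    - [-28,-15,-2.5]
    - [-33,-18.5,-2.5]
    - [-37.5,-21,-2.5]
    - [-39.7,-22.1,-2.5]
  jaw: [100,100,100,100,100,100,100,100]

```text
time_s: 1.1
eef_pos: [0.5066, 0.1628, 0.2492]
eef_rot: [-0.0, -0.16, 0.987, -0.0]
wrist_force: [0.2, 0.5, 0.0]
opening: 1.0
grasp_force: 0.0
```

```bash
python3 - <<'E'
from h import *
o=ctrl.get_obs();Rt=R.from_quat(np.roll(o["eef_rot"],-1)).as_matrix();p=np.array(o["eef_pos"])
c=cam("wrist");im=ctrl.camera("wrist")[:,:,::-1];cv2.imwrite("pics/w1.png",im)
print(o["time_s"],p,np.degrees(np.arctan2(Rt[1,0],Rt[0,0])))
np.savez("w1.npz",K=c[0],D=c[1],T=c[2])
print(proj(c,[.5046,.1662,.165]),proj(c,[.5046,.1662,.118]))
u,v=proj(c,[.5046,.1662,.15]).astype(int)
x0,y0=max(u-80,0),max(v-60,0);print(x0,y0)
A=cv2.resize(im[y0:y0+120,x0:x0+160],(800,600),interpolation=cv2.INTER_CUBIC);cv2.imwrite("pics/w1c.png",A)
E
```

```text
1.1 [0.50660307 0.16281783 0.24922347] -161.58652458731177
[259.78454215 199.1499701 ] [258.92739609 184.71561151]
179 134
```

View pics/w1c.png

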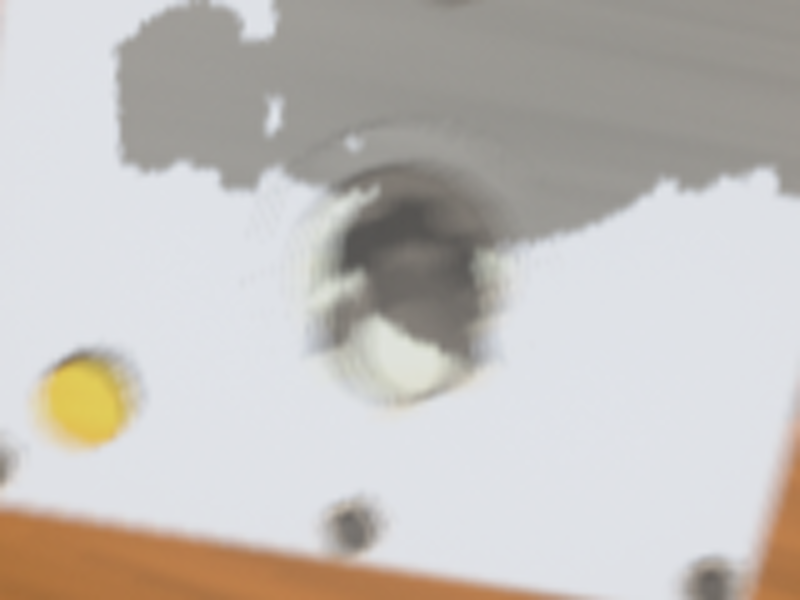

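Request:
send_rows:
  dr:
    - [0,0,0]
    - [0,0,0]
    - [0,0,0]
    - [0,0,0]
    - [0,0,0]
    - [0,0,0]
    - [0,0,0]
    - [0,0,0]
  xyz:
    - [0,0.3,1]
    - [0,0.3,3]
    - [0,0.3,5]
    - [0,0.3,7]
    - [0,0.3,8]
    - [0,0.3,8]
    - [0,0.3,8]
    - [0,0.3,8]
  jaw: [100,100,100,100,100,100,100,100]

```text
time_s: 2.15
eef_pos: [0.505, 0.1685, 0.1705]
eef_rot: [0.001, -0.16, 0.987, -0.0]
wrist_force: [1.0, 0.1, 0.9]
opening: 1.001
grasp_force: 0.0
```

```bash
cat > snap.py <<'E'
from h import *
import sys
# snap.py name X Y Z halfw : crop about a world point, contrast-stretched
n=sys.argv[1];P=[float(v) for v in sys.argv[2:5]];hw=int(sys.argv[5])
o=ctrl.get_obs();Rt=R.from_quat(np.roll(o["eef_rot"],-1)).as_matrix()
c=cam("wrist");im=ctrl.camera("wrist")[:,:,::-1];cv2.imwrite(f"pics/{n}.png",im)
np.savez(n+".npz",K=c[0],D=c[1],T=c[2])
print(o["time_s"],o["eef_pos"],"toolx",np.degrees(np.arctan2(Rt[1,0],Rt[0,0])))
u,v=proj(c,P);hh=hw*3//4
x0=int(np.clip(u-hw,0,512-2*hw));y0=int(np.clip(v-hh,0,384-2*hh));print("proj",u,v,"crop",x0,y0,"scale",800/(2*hw))
A=cv2.resize(im[y0:y0+2*hh,x0:x0+2*hw],(800,600),interpolation=cv2.INTER_CUBIC)
g=A.astype(float);lo=np.percentile(g,1);g=255*np.clip((g-lo)/(np.percentile(g,97)-lo),0,1)**.6
cv2.imwrite(f"pics/{n}c.png",g.astype(np.uint8))
E
python3 snap.py w2 .505 .166 .15 60
```

```text
2.15 [0.50504842 0.16853335 0.17045326] toolx -161.5920626890527
proj 251.7584649806289 229.8405138120537 crop 191 184 scale 6.666666666666667
```

View pics/w2c.png

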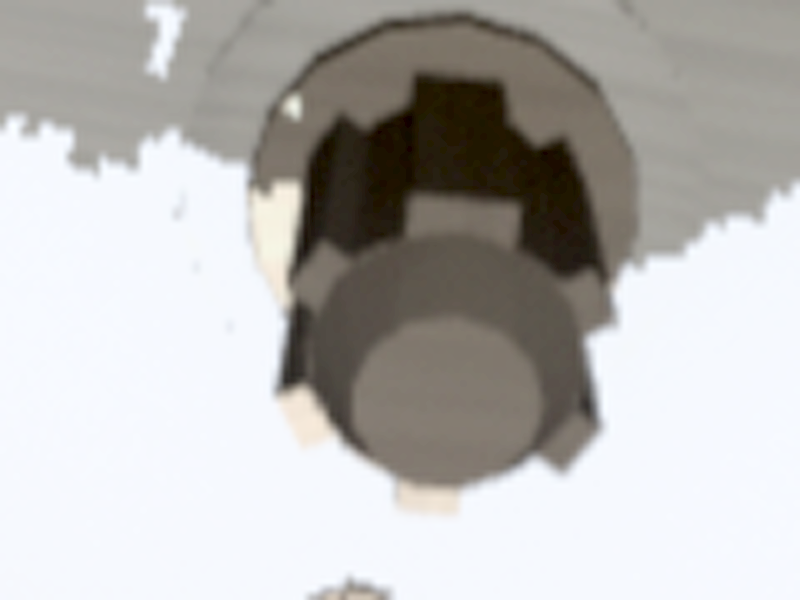

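The picture shows the shaft end, with the wide tooth at the top (outer corners about (406,198)-(522,204)) and five narrow teeth around it. I'll cast these points onto the tooth-top plane.

```bash
python3 - <<'E'
from h import *
f=np.load("w2.npz");c=(f["K"],f["D"],f["T"])
w=lambda p,z=.156:plane(c,np.array(p)/6.6667+[191,184],z)[:2]
T=[((406,198),(522,204)),((602,268),(615,322)),((603,428),(563,473)),((460,514),(396,511)),((303,446),(277,395)),((293,290),(327,243))]
m=np.array([(w(a)+w(b))/2 for a,b in T]);wd=[np.linalg.norm(w(a)-w(b))for a,b in T]
ctr=m.mean(0);print("ctr",ctr,"top ctr",w((448,400),.165)); print("widths mm",np.round(np.array(wd)*1e3,1))
v=m-ctr;print(np.round(np.linalg.norm(v,axis=1)*1e3,1));a=np.degrees(np.arctan2(v[:,1],v[:,0]))
a0=[(x+60*i+180)%360-180 for i,x in enumerate(a)];print(np.round(a,1),np.round(a0,1),"mean",np.mean(np.array(a0)%360))
print(np.round(np.array([w(p,.118) for p in((250,180),(637,200),(455,15))]),4))
o=ctrl.get_obs();Rt=R.from_quat(np.roll(o["eef_rot"],-1)).as_matrix();p=np.array(o["eef_pos"])
print(np.round(Rt.T@(np.array([.52,-.065,.25])-p)*100,1))
E
```

```text
ctr [0.50641466 0.17062219] top ctr [0.5060296  0.17044305]
widths mm [10.4  5.5  6.   6.1  5.8  5.6]
[15.7 16.1 15.8 16.  15.9 15.6]
[-166.8  132.3   72.2   12.2  -48.5 -108.2] [-166.8 -167.7 -167.8 -167.8 -168.5 -168.2] mean 192.19892597567005
[[0.5097 0.1492]
 [0.4983 0.1906]
 [0.4846 0.1646]]
[  5.9 -22.6  -8. ]
```

Request:
send_rows:
  dr:
    - [0,0,0]
    - [0,0,0]
    - [0,0,0]
    - [0,0,0]
    - [0,0,0]
    - [0,0,0]
    - [0,0,0]
    - [0,0,0]
  xyz:
    - [0,0,-5]
    - [0.5,-1,-8]
    - [2,-7,-8]
    - [4,-13,-8]
    - [5.5,-19,-4]
    - [5.9,-22.5,1]
    - [5.9,-22.5,6]
    - [5.9,-22.5,6]
  jaw: [100,100,100,100,100,100,100,100]

```text
time_s: 3.2
eef_pos: [0.5159, -0.0633, 0.1057]
eef_rot: [-0.004, -0.159, 0.987, 0.002]
wrist_force: [0.6, 0.2, -0.0]
opening: 1.0
grasp_force: 0.0
```

Request:
send_rows:
  dr:
    - [0,0,0]
    - [0,0,0]
    - [0,0,0]
    - [0,0,0]
    - [0,0,0]
    - [0,0,0]
    - [0,0,0]
    - [0,0,0]
  xyz:
    - [0,0,0]
    - [0,0,0]
    - [0,0,0]
    - [0,0,0]
    - [0,0,0]
    - [0,0,0]
    - [0,0,0]
    - [0,0,0]
  jaw: [100,100,100,100,100,100,100,100]

```text
time_s: 4.2
eef_pos: [0.5195, -0.0638, 0.1095]
eef_rot: [-0.0, -0.16, 0.987, 0.0]
wrist_force: [0.6, 0.2, 0.6]
opening: 1.001
grasp_force: 0.0
```

```bash
python3 snap.py w3 .49 -.08 .02 120
```

```text
4.2 [ 0.5195476  -0.06375473  0.10947878] toolx -161.59541692917892
proj 247.86475565102128 159.845162791083 crop 127 69 scale 3.3333333333333335
```

View pics/w3c.png

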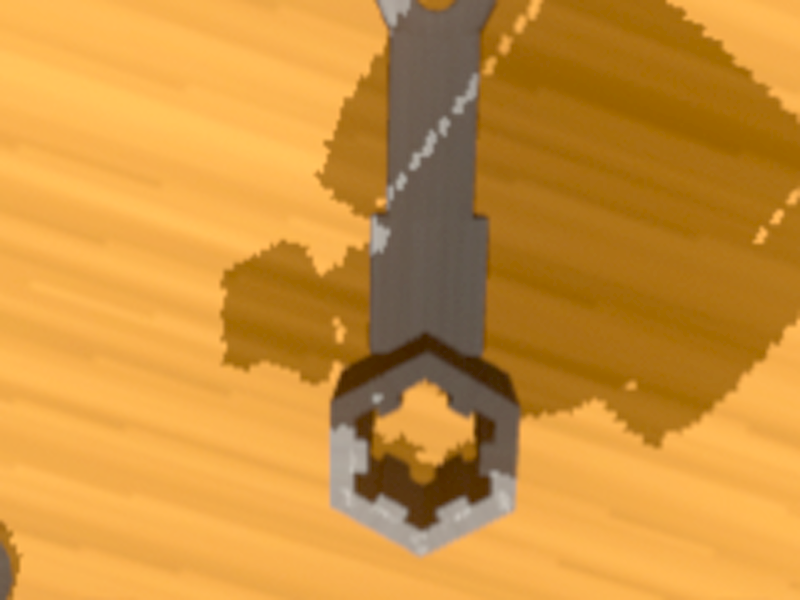

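The crop shows the lever from above, with boss vertices at (427,352), (517,402), (514,512), (422,555), (333,506) and (332,400), the web running up, and its eye at the upper edge.

```bash
python3 - <<'E'
from h import *
f=np.load("w3.npz");c=(f["K"],f["D"],f["T"])
w=lambda p,z:plane(c,np.array(p)/3.3333+[127,69],z)[:2]
V=np.array([w(p,.034) for p in[(427,352),(517,402),(514,512),(422,555),(333,506),(332,400)]])
ctr=V.mean(0);print("boss",ctr,"R mm (26.6)",np.round(np.linalg.norm(V-ctr,axis=1)*1e3,1))
g=V-ctr;a=np.degrees(np.arctan2(g[:,1],g[:,0]));print("vertex dirs",np.round([(x+60*i)%360 for i,x in enumerate(a)],1))
M=np.array([(w((389,40),.01)+w((481,40),.01))/2,(w((388,200),.01)+w((475,200),.01))/2,(w((371,300),.01)+w((485,300),.01))/2])
print("web widths",[np.linalg.norm(w(a,.01)-w(b,.01))*1e3 for a,b in[((389,40),(481,40)),((388,200),(475,200)),((371,300),(485,300))]])
for m in M: d=m-ctr;print(np.degrees(np.arctan2(d[1],d[0]))%360,np.linalg.norm(d))
d=M[0]-M[2];print("web dir",np.degrees(np.arctan2(d[1],d[0]))%360)
# height check: top camera ray through boss top centre
print(tri([ray(c,np.mean([(427,352),(517,402),(514,512),(422,555),(333,506),(332,400)],0)/3.3333+[127,69]),ray(cam("top"),(253.6,181)),ray(cam("side"),(262.7,206.8))]))
o=ctrl.get_obs();Rt=R.from_quat(np.roll(o["eef_rot"],-1)).as_matrix();p=np.array(o["eef_pos"])
print(np.round(Rt.T@(np.array([*ctr,.021])-p)*100,2))
E
```

```text
boss [ 0.52182261 -0.06382684] R mm (26.6) [26.1 26.2 26.8 26.4 26.2 26.3]
vertex dirs [197.  200.2 195.2 197.3 198.4 195.6]
web widths [np.float64(22.063617450119697), np.float64(21.771361583912608), np.float64(29.36379633911997)]
196.92644477216348 0.09726739553807211
196.68778417327897 0.05953380203324954
196.79759481768517 0.03427379975502832
web dir 196.99654976428755
(array([ 0.52241234, -0.06221046,  0.019384  ]), [np.float64(0.003574455678909975), np.float64(0.0014986738500260023), np.float64(0.002177041237193653)])
[-0.21 -0.08  8.85]
```

Request:
send_rows:
  dr:
    - [0,0,0.25]
    - [0,0,0.25]
    - [0,0,0.25]
    - [0,0,0.25]
    - [0,0,0.25]
    - [0,0,0.25]
    - [0,0,0.25]
    - [0,0,0.25]
  xyz:
    - [-0.2,-0.1,2]
    - [-0.2,-0.1,4]
    - [-0.2,-0.1,6]
    - [-0.2,-0.1,7.5]
    - [-0.2,-0.1,8.5]
    - [-0.2,-0.1,8.8]
    - [-0.2,-0.1,8.8]
    - [-0.2,-0.1,8.8]
  jaw: [100,100,100,100,100,100,100,100]

```text
time_s: 5.25
eef_pos: [0.5223, -0.0642, 0.0222]
eef_rot: [0.001, -0.147, 0.989, -0.0]
wrist_force: [0.1, 0.1, -0.1]
opening: 1.001
grasp_force: 0.0
```

Request:
send_rows:
  dr:
    - [0,0,0]
    - [0,0,0]
    - [0,0,0]
    - [0,0,0]
    - [0,0,0]
    - [0,0,0]
    - [0,0,0]
    - [0,0,0]
  xyz:
    - [0,0,0]
    - [0,0,0]
    - [0,0,0]
    - [0,0,0]
    - [0,0,0]
    - [0,0,0]
    - [0,0,0]
    - [0,0,0]
  jaw: [80,60,50,40,40,40,40,40]

```text
time_s: 6.25
eef_pos: [0.5219, -0.064, 0.0224]
eef_rot: [0.0, -0.147, 0.989, 0.0]
wrist_force: [-3.1, 1.1, 7.6]
opening: 0.502
grasp_force: 59.8
```

Request:
send_rows:
  dr:
    - [0,0,0]
    - [0,0,0]
    - [0,0,0]
    - [0,0,0]
    - [0,0,0.2]
    - [0,0,0.4]
    - [0,0,0.6]
    - [0,0,0.8]
  xyz:
    - [0,0,-1]
    - [0,0,-4]
    - [0,0,-8]
    - [0,0,-12.5]
    - [-0.5,2,-16.5]
    - [-1.5,6,-18.8]
    - [-2.7,11,-19]
    - [-3.9,16.5,-19]
  jaw: [40,40,40,40,40,40,40,40]

```text
time_s: 7.25
eef_pos: [0.511, 0.1063, 0.2123]
eef_rot: [0.001, -0.104, 0.995, -0.0]
wrist_force: [2.1, 0.4, -3.6]
opening: 0.5
grasp_force: 61.8
```

```bash
cat > d.py <<'E'
from h import *
import sys
# d.py X Y Z yawdeg: shift (cm) and turn (units) to put TCP there with tool x at yaw
o=ctrl.get_obs();Rt=R.from_quat(np.roll(o["eef_rot"],-1)).as_matrix();p=np.array(o["eef_pos"])
X=[float(v) for v in sys.argv[1:4]];y=np.radians(float(sys.argv[4]))
G=np.array([[np.cos(y),np.sin(y),0],[np.sin(y),-np.cos(y),0],[0,0,-1]]).T
print("xyz",np.round(Rt.T@(np.array(X)-p)*100,2),"dr",np.round(np.degrees(R.from_matrix(Rt.T@G).as_rotvec())/6,2),"yaw now",np.degrees(np.arctan2(Rt[1,0],Rt[0,0]))%360)
print({k:np.round(o[k],3) for k in("eef_pos","wrist_force","torque","opening","grasp_force","time_s")})
E
python3 d.py .5063 .1706 .208 192.2
```

```text
xyz [-0.87  6.39  0.43] dr [-0.    0.01 -0.03] yaw now 191.99432340432637
{'eef_pos': array([0.511, 0.106, 0.212]), 'wrist_force': array([ 2.082,  0.419, -3.599]), 'torque': array([ 0.021, -0.159, -0.014]), 'opening': np.float64(0.5), 'grasp_force': np.float64(61.834), 'time_s': np.float64(7.25)}
```

Request:
send_rows:
  dr:
    - [0,0,0]
    - [0,0,0]
    - [0,0,0]
    - [0,0,0]
    - [0,0,0]
    - [0,0,0]
    - [0,0,0]
    - [0,0,0]
  xyz:
    - [-0.3,2,0]
    - [-0.6,4.5,0]
    - [-0.8,5.9,0]
    - [-0.9,6.4,0]
    - [-0.9,6.4,0]
    - [-0.9,6.4,0]
    - [-0.9,6.4,0]
    - [-0.9,6.4,0]
  jaw: [40,40,40,40,40,40,40,40]

```text
time_s: 8.25
eef_pos: [0.5066, 0.1692, 0.2116]
eef_rot: [-0.0, -0.105, 0.994, -0.0]
wrist_force: [-0.3, 0.4, -3.0]
opening: 0.503
grasp_force: 62.0
```

```bash
python3 d.py .5063 .1706 .20 192.2;  python3 snap.py w4 .505 .168 .2 80
```

```text
xyz [0.   0.14 1.16] dr [-0.   -0.   -0.02] yaw now 192.06982421211023
{'eef_pos': array([0.507, 0.169, 0.212]), 'wrist_force': array([-0.258,  0.426, -3.033]), 'torque': array([-0.017, -0.121,  0.055]), 'opening': np.float64(0.503), 'grasp_force': np.float64(62.011), 'time_s': np.float64(8.25)}
8.25 [0.50662746 0.16920089 0.21159395] toolx -167.93017578788977
proj 254.0948771081174 234.24801053027002 crop 174 174 scale 5.0
```

View pics/w4c.png

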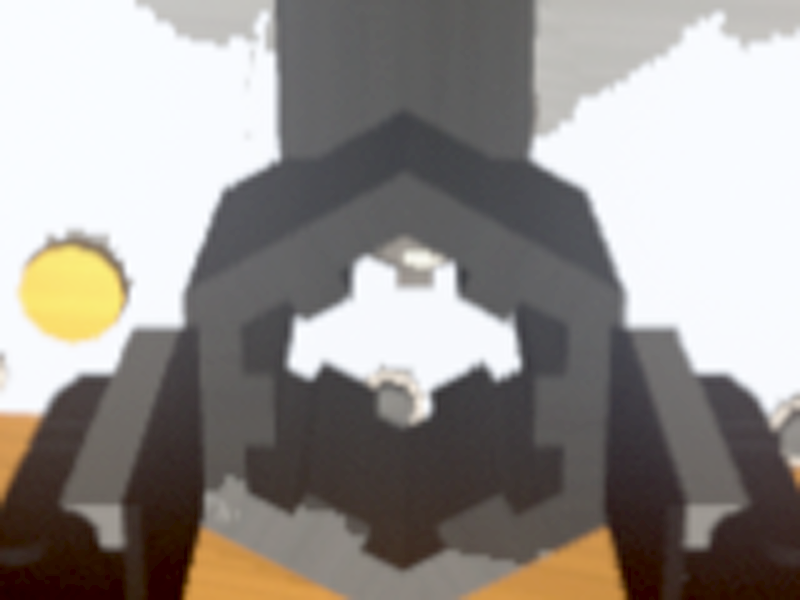

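The boss is held squarely, with its top vertex at (405,175) and side vertices at (190,298) and (621,300). A sliver of the shaft shows through the hole at (408,265). I'll check the boss centre from these points.

```bash
python3 - <<'E'
from h import *
f=np.load("w4.npz");c=(f["K"],f["D"],f["T"])
w=lambda p,z:plane(c,np.array(p)/5+[174,174],z)[:2]
z=.2232;t,l,r=w((405,173),z),w((188,298),z),w((623,300),z)
y=np.radians(192.07);ex=np.array([np.cos(y),np.sin(y)])
print("width l-r (46)",np.linalg.norm(l-r)*1e3,"dir",np.degrees(np.arctan2(*(l-r)[::-1]))%360)
print("ctr from top",t-ex*.02656,"from lr",(l+r)/2-ex*.01328)
print("shaft tip through hole",w((408,285),.165))
d=w((405,20),z-.024)-w((405,130),z-.024);print(np.degrees(np.arctan2(d[1],d[0]))%360)
E
```

```text
width l-r (46) 44.840688507651414 dir 281.82795668338053
ctr from top [0.50676274 0.16882405] from lr [0.50724415 0.16901409]
shaft tip through hole [0.51793461 0.17189305]
192.17185457459306
```

Request:
send_rows:
  dr:
    - [0,0,0]
    - [0,0,0]
    - [0,0,0]
    - [0,0,0]
    - [0,0,0]
    - [0,0,0]
    - [0,0,0]
    - [0,0,0]
  xyz:
    - [0,0.15,0.5]
    - [0,0.15,1.2]
    - [0,0.15,1.8]
    - [0,0.15,2.2]
    - [0,0.15,2.5]
    - [0,0.15,2.8]
    - [0,0.15,3.0]
    - [0,0.15,3.0]
  jaw: [40,40,40,40,40,40,40,40]

```text
time_s: 9.3
eef_pos: [0.5061, 0.1711, 0.1815]
eef_rot: [-0.0, -0.105, 0.994, -0.0]
wrist_force: [-0.3, 0.2, -3.2]
opening: 0.505
grasp_force: 62.0
```

```bash
python3 d.py .5063 .1706 .178 192.2
```

```text
xyz [-0.   -0.05  0.35] dr [ 0.   -0.   -0.02] yaw now 192.10485828864978
{'eef_pos': array([0.506, 0.171, 0.181]), 'wrist_force': array([-0.268,  0.19 , -3.169]), 'torque': array([ 0.044, -0.08 , -0.018]), 'opening': np.float64(0.505), 'grasp_force': np.float64(62.012), 'time_s': np.float64(9.3)}
```

Request:
send_rows:
  dr:
    - [0,0,0]
    - [0,0,0]
    - [0,0,0]
    - [0,0,0]
    - [0,0,0]
    - [0,0,0]
    - [0,0,0]
    - [0,0,0]
  xyz:
    - [0,0,0.06]
    - [0,0,0.12]
    - [0,0,0.18]
    - [0,0,0.24]
    - [0,0,0.3]
    - [0,0,0.36]
    - [0,0,0.42]
    - [0,0,0.45]
  jaw: [40,40,40,40,40,40,40,40]

```text
time_s: 10.3
eef_pos: [0.5061, 0.171, 0.177]
eef_rot: [-0.0, -0.105, 0.994, -0.0]
wrist_force: [-0.8, 0.2, -2.5]
opening: 0.503
grasp_force: 62.2
```

Request:
send_rows:
  dr:
    - [0,0,0]
    - [0,0,0]
    - [0,0,0]
    - [0,0,0]
    - [0,0,0]
    - [0,0,0]
    - [0,0,0]
    - [0,0,0]
  xyz:
    - [0,0,0.05]
    - [0,0,0.1]
    - [0,0,0.15]
    - [0,0,0.2]
    - [0,0,0.25]
    - [0,0,0.3]
    - [0,0,0.35]
    - [0,0,0.4]
  jaw: [40,40,40,40,40,40,40,40]

```text
time_s: 11.3
eef_pos: [0.5062, 0.1711, 0.1731]
eef_rot: [-0.0, -0.105, 0.994, -0.0]
wrist_force: [-1.1, -0.7, -1.8]
opening: 0.503
grasp_force: 62.3
```

Request:
send_rows:
  dr:
    - [0,0,0]
    - [0,0,0]
    - [0,0,0]
    - [0,0,0]
    - [0,0,0]
    - [0,0,0]
    - [0,0,0]
    - [0,0,0]
  xyz:
    - [0,0,0.1]
    - [0,0,0.2]
    - [0,0,0.3]
    - [0,0,0.4]
    - [0,0,0.5]
    - [0,0,0.6]
    - [0,0,0.7]
    - [0,0,0.8]
  jaw: [40,40,40,40,40,40,40,40]

```text
time_s: 12.3
eef_pos: [0.5062, 0.1711, 0.165]
eef_rot: [-0.0, -0.105, 0.994, -0.0]
wrist_force: [-1.0, -1.2, -1.8]
opening: 0.498
grasp_force: 62.3
```

Free so far. I'll carry on to just above the collar (home is at a TCP height of about 0.140).

Request:
send_rows:
  dr:
    - [0,0,0]
    - [0,0,0]
    - [0,0,0]
    - [0,0,0]
    - [0,0,0]
    - [0,0,0]
    - [0,0,0]
    - [0,0,0]
  xyz:
    - [0,0,0.2]
    - [0,0,0.5]
    - [0,0,0.8]
    - [0,0,1.1]
    - [0,0,1.4]
    - [0,0,1.7]
    - [0,0,1.9]
    - [0,0,2.1]
  jaw: [40,40,40,40,40,40,40,40]

```text
time_s: 13.3
eef_pos: [0.5062, 0.1711, 0.144]
eef_rot: [0.0, -0.105, 0.994, -0.0]
wrist_force: [-1.8, -0.9, -1.7]
opening: 0.503
grasp_force: 62.4
```

Request:
send_rows:
  dr:
    - [0,0,0]
    - [0,0,0]
    - [0,0,0]
    - [0,0,0]
    - [0,0,0]
    - [0,0,0]
    - [0,0,0]
    - [0,0,0]
  xyz:
    - [0,0,0.05]
    - [0,0,0.1]
    - [0,0,0.15]
    - [0,0,0.2]
    - [0,0,0.25]
    - [0,0,0.3]
    - [0,0,0.32]
    - [0,0,0.35]
  jaw: [40,40,40,40,40,40,40,40]

```text
time_s: 14.3
eef_pos: [0.5063, 0.1711, 0.1407]
eef_rot: [0.0, -0.105, 0.994, 0.0]
wrist_force: [-1.8, -0.9, -1.1]
opening: 0.498
grasp_force: 62.6
```

Request:
send_rows:
  dr:
    - [0,0,0]
    - [0,0,0]
    - [0,0,0]
    - [0,0,0]
    - [0,0,0]
    - [0,0,0]
    - [0,0,0]
    - [0,0,0]
  xyz:
    - [0,0,0.02]
    - [0,0,0.04]
    - [0,0,0.06]
    - [0,0,0.08]
    - [0,0,0.1]
    - [0,0,0.12]
    - [0,0,0.13]
    - [0,0,0.13]
  jaw: [40,40,40,40,40,40,40,40]

```text
time_s: 15.3
eef_pos: [0.5067, 0.1711, 0.1404]
eef_rot: [0.001, -0.105, 0.994, -0.0]
wrist_force: [-3.5, -1.5, 8.6]
opening: 0.502
grasp_force: 64.0
```

Home on the collar: contact at a TCP height of 0.1404, with about 10 N. Next I'll ease the press slightly and swing clockwise.

Request:
send_rows:
  dr:
    - [0,0,0]
    - [0,0,0.3]
    - [0,0,0.8]
    - [0,0,1.4]
    - [0,0,2.0]
    - [0,0,2.6]
    - [0,0,3.2]
    - [0,0,3.6]
  xyz:
    - [-0.03,0,-0.05]
    - [-0.03,0,-0.05]
    - [-0.03,0,-0.05]
    - [-0.03,0,-0.05]
    - [-0.03,0,-0.05]
    - [-0.03,0,-0.05]
    - [-0.03,0,-0.05]
    - [-0.03,0,-0.05]
  jaw: [40,40,40,40,40,40,40,40]

```text
time_s: 16.3
eef_pos: [0.5065, 0.1707, 0.1404]
eef_rot: [-0.0, 0.083, 0.997, -0.001]
wrist_force: [-4.7, -4.0, 7.5]
opening: 0.501
grasp_force: 63.9
```

```bash
python3 d.py .5063 .1706 .1404 153.4
```

```text
xyz [ 0.01 -0.01 -0.  ] dr [-0.01  0.    2.84] yaw now 170.43040376115792
{'eef_pos': array([0.506, 0.171, 0.14 ]), 'wrist_force': array([-4.707, -4.05 ,  7.522]), 'torque': array([-0.573,  0.788,  0.329]), 'opening': np.float64(0.501), 'grasp_force': np.float64(63.895), 'time_s': np.float64(16.3)}
```

Request:
send_rows:
  dr:
    - [0,0,0.4]
    - [0,0,0.8]
    - [0,0,1.2]
    - [0,0,1.6]
    - [0,0,1.9]
    - [0,0,2.2]
    - [0,0,2.3]
    - [0,0,2.4]
  xyz:
    - [0,0,0]
    - [0,0,0]
    - [0,0,0]
    - [0,0,0]
    - [0,0,0]
    - [0,0,0]
    - [0,0,0]
    - [0,0,0]
  jaw: [40,40,40,40,40,40,40,40]

```text
time_s: 17.3
eef_pos: [0.5064, 0.1705, 0.1404]
eef_rot: [-0.0, 0.207, 0.978, -0.001]
wrist_force: [-5.2, -3.9, 7.3]
opening: 0.504
grasp_force: 63.9
```

```bash
python3 d.py .5063 .1706 .1404 153.4
```

```text
xyz [ 0.01  0.   -0.  ] dr [-0.01  0.    0.45] yaw now 156.10283721188333
{'eef_pos': array([0.506, 0.171, 0.14 ]), 'wrist_force': array([-5.182, -3.93 ,  7.317]), 'torque': array([-0.735,  0.895,  0.297]), 'opening': np.float64(0.504), 'grasp_force': np.float64(63.927), 'time_s': np.float64(17.3)}
```

Request:
send_rows:
  dr:
    - [0,0,0.1]
    - [0,0,0.2]
    - [0,0,0.3]
    - [0,0,0.4]
    - [0,0,0.45]
    - [0,0,0.5]
    - [0,0,0.5]
    - [0,0,0.5]
  xyz:
    - [0,0,0]
    - [0,0,0]
    - [0,0,0]
    - [0,0,0]
    - [0,0,0]
    - [0,0,0]
    - [0,0,0]
    - [0,0,0]
  jaw: [40,40,40,40,40,40,40,40]

```text
time_s: 18.3
eef_pos: [0.5064, 0.1705, 0.1404]
eef_rot: [0.0, 0.232, 0.973, -0.001]
wrist_force: [-4.9, -4.8, 7.5]
opening: 0.507
grasp_force: 63.9
```

```bash
python3 d.py .5063 .1706 .1404 150.4
```

```text
xyz [0.02 0.   0.  ] dr [-0.01  0.    0.45] yaw now 153.1177534346249
{'eef_pos': array([0.506, 0.17 , 0.14 ]), 'wrist_force': array([-4.86 , -4.796,  7.501]), 'torque': array([-0.74 ,  0.844,  0.276]), 'opening': np.float64(0.507), 'grasp_force': np.float64(63.938), 'time_s': np.float64(18.3)}
```

Request:
send_rows:
  dr:
    - [0,0,0.04]
    - [0,0,0.08]
    - [0,0,0.12]
    - [0,0,0.16]
    - [0,0,0.2]
    - [0,0,0.24]
    - [0,0,0.27]
    - [0,0,0.3]
  xyz:
    - [0,0,0]
    - [0,0,0]
    - [0,0,0]
    - [0,0,0]
    - [0,0,0]
    - [0,0,0]
    - [0,0,0]
    - [0,0,0]
  jaw: [40,40,40,40,40,40,40,40]

```text
time_s: 19.3
eef_pos: [0.5064, 0.1705, 0.1404]
eef_rot: [0.0, 0.248, 0.969, -0.001]
wrist_force: [-5.0, -4.0, 6.7]
opening: 0.501
grasp_force: 63.9
```

```bash
python3 d.py .5063 .1706 .1404 150.4
```

```text
xyz [0.01 0.   0.  ] dr [-0.01  0.    0.15] yaw now 151.31545837018828
{'eef_pos': array([0.506, 0.17 , 0.14 ]), 'wrist_force': array([-4.968, -3.979,  6.737]), 'torque': array([-0.773,  0.809,  0.356]), 'opening': np.float64(0.501), 'grasp_force': np.float64(63.937), 'time_s': np.float64(19.3)}
```

Request:
send_rows:
  dr:
    - [0,0,0.03]
    - [0,0,0.06]
    - [0,0,0.09]
    - [0,0,0.12]
    - [0,0,0.15]
    - [0,0,0.18]
    - [0,0,0.2]
    - [0,0,0.2]
  xyz:
    - [0,0,0]
    - [0,0,0]
    - [0,0,0]
    - [0,0,0]
    - [0,0,0]
    - [0,0,0]
    - [0,0,0]
    - [0,0,0]
  jaw: [40,40,40,40,40,40,40,40]

```text
time_s: 20.3
eef_pos: [0.5063, 0.1705, 0.1404]
eef_rot: [0.0, 0.257, 0.966, -0.001]
wrist_force: [-5.1, -5.1, 7.1]
opening: 0.505
grasp_force: 64.0
```

```bash
python3 d.py .5063 .1706 .1404 150.4
```

```text
xyz [ 0.01  0.01 -0.  ] dr [-0.02  0.   -0.04] yaw now 150.1643581614714
{'eef_pos': array([0.506, 0.17 , 0.14 ]), 'wrist_force': array([-5.105, -5.14 ,  7.095]), 'torque': array([-0.808,  0.885,  0.597]), 'opening': np.float64(0.505), 'grasp_force': np.float64(64.017), 'time_s': np.float64(20.3)}
```

The torque has risen from 0.3 to 0.6 N m, so the stop is met. I'll open the gripper and then rise.

Request:
send_rows:
  dr:
    - [0,0,-0.05]
    - [0,0,-0.05]
    - [0,0,-0.05]
    - [0,0,-0.05]
    - [0,0,-0.05]
    - [0,0,-0.05]
    - [0,0,-0.05]
    - [0,0,-0.05]
  xyz:
    - [0,0,0]
    - [0,0,0]
    - [0,0,0]
    - [0,0,0]
    - [0,0,0]
    - [0,0,0]
    - [0,0,0]
    - [0,0,0]
  jaw: [50,55,65,75,85,90,90,90]

```text
time_s: 21.3
eef_pos: [0.5065, 0.1712, 0.1398]
eef_rot: [-0.0, 0.255, 0.967, 0.0]
wrist_force: [-0.5, -0.3, -0.1]
opening: 0.899
grasp_force: 0.0
```

Request:
send_rows:
  dr:
    - [0,0,0]
    - [0,0,0]
    - [0,0,0]
    - [0,0,0]
    - [0,0,0]
    - [0,0,0]
    - [0,0,0]
    - [0,0,0]
  xyz:
    - [0,0,-0.5]
    - [0,0,-2]
    - [0,0,-4]
    - [0,0,-6]
    - [0,0,-8]
    - [0,0,-9]
    - [0,0,-9]
    - [0,0,-9]
  jaw: [90,90,90,90,90,90,90,90]

```text
time_s: 22.3
eef_pos: [0.5061, 0.1711, 0.2291]
eef_rot: [-0.001, 0.255, 0.967, -0.0]
wrist_force: [-0.4, 0.1, -0.3]
opening: 0.904
grasp_force: 0.0
```

```bash
python3 snap.py w5 .47 .19 .14 200
```

```text
22.3 [0.50606226 0.171077   0.22909325] toolx 150.40373086582798
proj 252.8360603061427 150.4126449520804 crop 52 0 scale 2.0
```

View pics/w5c.png

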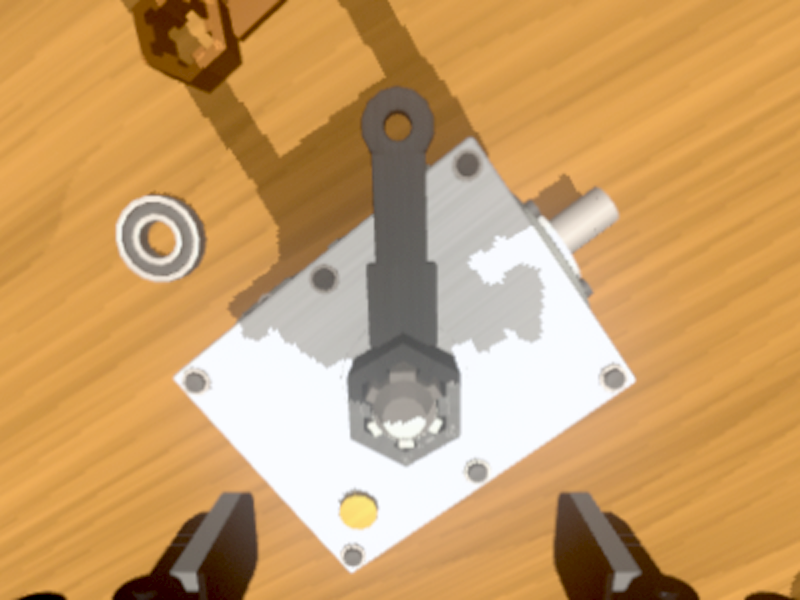

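The lever sits on the shaft with the wide groove on the wide tooth, and the shaft end stands proud. The eye at (398,124) points towards the flange side. Last, a numeric check of the eye, then hand in.

```bash
python3 - <<'E'
from h import *
f=np.load("w5.npz");c=(f["K"],f["D"],f["T"])
e=plane(c,np.array([398,124])/2+[52,0],.128)[:2];d=e-np.array([.5063,.1706]);g=np.radians(7.85)
x,y=d@[np.cos(g),np.sin(g)],d@[-np.sin(g),np.cos(g)];print(np.linalg.norm(d),"gearbox x,y",x,y)
b=[np.array(p)/2+[52,0] for p in((405,350),(460,378),(460,440),(405,466),(349,438),(349,378))]
V=np.array([plane(c,p,.152)[:2] for p in b]);print(V.mean(0),np.linalg.norm(V-V.mean(0),axis=1))
if abs(np.linalg.norm(d)-.11)<.006 and y>.061: print(ctrl.hand_in())
E
```

```text
0.10965608315850692 gearbox x,y -0.08858845191147613 0.06462617706157055
[0.50768622 0.17005812] [0.02484371 0.02595615 0.02672065 0.02531373 0.02638453 0.02607958]
the job is handed in; nothing more can be done
None
```

The lever is fully home on the shaft's collar with its wide groove on the wide tooth, swung to the stop on the flange side (eye measured about 65 mm towards the flange) and let go, and the job is handed in; the hand-in gave no verdict.

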